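# Hold a sample tube tilted over the light viewer

### The arm

A 6-joint arm with a two-finger parallel gripper is mounted at the origin on a cart in front of the work surface, level with it; the furniture and walls round the work are solid. World frame = base frame: x ahead of the robot, y to its left, z up, the work surface at z = 0. Lengths are in m, angles in rad, forces in N, time in s.
With the tool pointing down it reaches from about 0.3 to 0.875 m from the base axis. Payload 6.4 kg.
Tool frame: the origin (TCP) lies midway between the tips of the shut fingers; the grasp point (between the pads) lies 19 mm behind it; z points along the fingers, y is the line along which they close (so a half turn about z gives the same grasp; the last joint's range is limited). The gripper opens to 85 mm and grips with 20 to 120 N. Pads are 22 mm wide; open, the fingers measure 114 mm over their backs; the gripper's body (76 mm by 85 mm) begins 54 mm behind the grasp point. The pads swing forward as they close: fully open they stand 13 mm farther back than shut.
Start: joints at [-1.533, 0.181, 1.607, -0, 1.354, -0.206], TCP at [0.139, -0.558, 0.231] pointing down, gripper open.
Joint ranges: [-2.99, 2.99], [-0.89, 2.07], [0.3, 2.58], [-1.14, 4.28], [0, 2.63], [-3.12, 3.12]. Speed limits (rad/s): [2.57, 2.57, 3.01, 3.14, 3.14, 3.14].

### API

Orientations are given as a unit quaternion [w, x, y, z].
In Python, from bench import ctrl gives the robot as it stands.
- The arm moves only by the tool drive_tool, never from a script. Its argument "plan" is a list that holds one entry, the list of rows, each a list of 4 numbers: the shift along the tool's x, y, z scaled (see below), then the turn about the tool's z scaled (see below). In form: [[[x, y, z, roll], ...]]. A call has 1 to 12 rows; each row is the pose to reach, as a shift and turn from the pose commanded when the call began, along the tool's axes at that moment, turning the shorter way round; what a row does not reach only later rows make up. The controller multiplies each number of a shift by 400 mm and each number of a turn by 180 degrees. A row lasts 1/12 s, in which the tool goes at most 41.7 mm and 7.16 degrees, less where a joint would pass 70% of its speed; a pose out of reach is approached as far as the arm can. A call with a number of a shift or a turn outside -1 to 1 is refused whole. A call with a gripper value outside its range is refused whole. "jaw" is the closure, from 0 (fully open) to 1 (shut), set as the call begins (left out, the last holds). The fingers move at their own pace and stop on an object; the grip force is fixed at half the most. Time passes only in rows, so rows that repeat a pose let the fingers close. It gives the time, the measured TCP pose, the force, the opening and the grip force at its end, in the units of the state.
- ctrl.get_obs(): the state, without advancing time (a new reading comes with each control period).
- ctrl.camera(name): name is "scene" or "top" or "wrist"; returns (picture, depth): 480x640x3 uint8, red, green, blue; 480x640 float32, m along the optical axis (not along the pixel's ray), 0 where there is no reading.
- ctrl.camera_info(name): a dict with "camera_matrix" (3x3 intrinsics, pixels), "R" (3x3) and "t" (3): a world point X has camera coordinates R X + t; the wrist camera has in their place "T_tool_cam" (4x4, takes a point from camera to tool coordinates, whose origin is the TCP and whose axes are the flange's). Camera axes: x right, y down, z forward; pixel columns grow to the right and rows downward; lengths in m; the calibration is good to about 2 mm. The wrist camera is an equidistant fisheye: a pixel r from the principal point sees the ray r / f radians off the axis. A picture is of the moment at which its call begins: read the wrist's pose just before it. camera_info takes no time and is no camera call.
- ctrl.hand_in(): hands the job in; it is judged then, once.
The state is a dict: "time_s": time; "q": joint angles; "dq": joint speeds; "joint_efforts": joint torques, N m; "eef_pos": TCP position; "eef_rot": TCP orientation; "wrist_force": force on the tool from outside, world axes, zero at the start; "torque": the same for the moment, N m; "opening": opening from 0.0 (shut) to 1.0 (fully open); "grasp_force": force on a finger pad.
Only numpy, scipy, OpenCV 4.12 (cv2) and the standard library are available. Lean on these libraries where they do the work, as an engineer would, in place of code of your own. Each camera call takes 0.05 s, during which the arm holds its last target. There are 200 camera calls.

### The job

Slide the dust cover of the light viewer fully open by its grip. Then draw the one capped tube out of the metal block rack, leaving the two open tubes in their holes, and hold it over the middle of the uncovered window, bottom end down and tilted about halfway between upright and level, its bottom about 5 cm above the glass. Finish while still holding it there, motionless and touching nothing but the gripper; leave the dropper bottle and the marker pen where they are.

Things in the scene. Friction and masses are not known exactly. Their poses are not given: they have to be found in the camera images.
- light_viewer: flat white box fixed on the bench, 110 (x) x 190 (y) mm, 40 mm high, with low aluminium guide rails (9 mm above its top, 72 mm clear between their lips) along its y edges. Origin: centre of its underside, on the bench. Its y axis is the cover's sliding direction: the window lies toward -y, the cover slides open toward +y
- window (a point): centre of the 60 x 60 mm square glass window on the viewer's top, 41 mm above the bench, 45 mm to the -y side of the viewer's centre; axes as the viewer's, z up
- viewer_cover (a joint): slide of the flat grey dust cover (80 x 76 mm plate, 4 mm thick, top 46 mm above the bench) between the rails: 0 = window covered, 0.08 m = fully open (end stop); it starts at 0 to 0.015, needs about 1.5 N to slide, and stays where it is left
- cover_grip (a point): top centre of the cover's upright grip rib, 69 mm above the bench. The rib is 44 mm long along the viewer's x, 12 mm thick along its y (the sliding direction) and stands 23 mm above the cover plate; it moves with the cover
- block_rack: aluminium block rack with black end plates, fixed on the bench, 60 (x) x 166 (y) mm, 55 mm high at the end plates, 54 mm at the block; three round holes in a row along its y axis at -50, 0 and +50 mm, 15 mm wide and 42 mm deep (floor 12 mm above the bench). Origin: centre of its underside
- capped_tube: the one capped sample tube, 86 mm long, glass 13 mm in diameter, cap 16 mm in diameter over the top 14 mm, 14 g; stands upright in one of the rack's holes (any of the three) with its top about 98 mm above the bench. Origin: the tip of its round bottom; z axis along the tube toward the cap
- tube_middle (a point): point on the capped tube's axis 37 mm from its bottom tip (middle of the glass)
- open_tube_1: open uncapped clear glass tube, 13 mm in diameter, 75 mm long, standing in another hole of the rack. Origin at its bottom, z axis up the tube
- open_tube_2: second open clear glass tube, the same, in the remaining hole
- oil_dropper: small dropper bottle, 30 mm in diameter, 92 mm high, standing on the bench beyond the work. Origin at its underside
- marker_pen: marker pen, 137 mm long along its y, 18 mm high, lying on the bench right of the viewer. Origin: centre of its underside
Not all that is in view belongs to the job. What is shaped like the capped_tube but green is not meant.

How it is judged:
On the way, in this order (a step that is already met when the one before it is completed fails the run):
1. the dust cover is slid fully open (70 mm or more) (value of joint viewer_cover above 0.07 m), for 0.2 s.
2. the capped tube is in the gripper with its bottom drawn out above the rack (contact force between capped_tube and the fingers above 0.5 N and height (world z) of capped_tube above 0.06 m), for 0.2 s.
At the end, for the whole second after the job is handed in: cover at least 70 mm open; capped tube held still in the fingers, bottom lower, 30 to 60 degrees from upright, middle of its glass within 30 mm sideways of the window centre, bottom 20 to 100 mm above the glass, touching neither viewer nor rack; both open tubes still in their holes (value of joint viewer_cover above 0.07 m and contact force between capped_tube and the fingers above 0.5 N and angle between capped_tube's own z axis and vertical between 0.52 and 1.05 rad and z of capped_tube in the frame of window between 0.02 and 0.1 m and horizontal distance between tube_middle and window below 0.03 m and linear speed of capped_tube below 0.02 m/s and angular speed of capped_tube below 0.2 rad/s and contact force between capped_tube and light_viewer below 0.05 N and contact force between capped_tube and block_rack below 0.05 N and z of each of open_tube_1, open_tube_2 in the frame of block_rack below 0.02 m and distance of each of open_tube_1, open_tube_2 from where it was at the start of the episode below 0.012 m); the arm keeps its last pose, push and grip.
It fails at once if an open tube is lifted or pulled out of the rack (moved more than 20 mm) (distance of any of open_tube_1, open_tube_2 from where it was at the start of the episode above 0.02 m).
It fails at once if the dropper bottle or the marker pen is displaced by more than 20 mm (distance of any of oil_dropper, marker_pen from where it was at the start of the episode above 0.02 m).
It also fails if it takes over 48 s, if anything falls off the work surface, if the arm or the gripper's body presses on something with over 40 N, if the wrist force passes 120 N, or if a joint passes its speed limit or range.

## Working session

There is one attempt and no reset: what is moved stays moved. The work goes in short steps, Python scripts to look and compute and a tool call to move; the robot and the scene stay as the last step left them, time stands still between calls to the robot, and variables do not carry over. Pictures are saved under pics/ and viewed, at most 10 in all, crops included, and the job is handed in when it is done.

Besides the shell and the picture viewer there is one more tool, called after "Request:" as name(argument=value, ...) on one line, values as JSON. drive_tool: Moves the arm, as the interface text tells. Its arguments: {"type":"object","properties":{"plan":{"type":"array"},"jaw":{"type":"number"}},"required":["plan"]}

```bash
ls; mkdir -p pics; cat > h.py <<'E'
import numpy as np, cv2
from bench import ctrl
def snap(n,f):
    p,d=ctrl.camera(n); cv2.imwrite(f'pics/{f}.png',p[:,:,::-1]); np.save(f'pics/{f}_d.npy',d); return p,d
def world(n,u,v,d):
    i=ctrl.camera_info(n); K=np.array(i["camera_matrix"]); 
    c=d*np.linalg.solve(K,[u,v,1]); return np.array(i["R"]).T@(c-np.array(i["t"]))
def onz(n,u,v,z):
    i=ctrl.camera_info(n); K=np.array(i["camera_matrix"]);R=np.array(i["R"]);o=-R.T@np.array(i["t"])
    r=R.T@np.linalg.solve(K,[u,v,1]); return o+r*(z-o[2])/r[2]
E
python3 - <<'E'
from h import *
for n in("scene","top"):
    snap(n,n+"0"); i=ctrl.camera_info(n); print(n,np.round(i["camera_matrix"],1).tolist(),np.round(i["R"],3).tolist(),np.round(i["t"],3))
o=ctrl.get_obs(); print({k:np.round(v,3) for k,v in o.items()})
E
```

```text
pics
scene [[467.6, 0.0, 321.6], [0.0, 467.6, 240.7], [0.0, 0.0, 1.0]] [[-0.577, -0.816, -0.026], [-0.33, 0.263, -0.907], [0.747, -0.515, -0.421]] [0.267 0.285 0.531]
top [[444.1, 0.0, 317.2], [0.0, 444.1, 247.1], [0.0, 0.0, 1.0]] [[-0.022, -1.0, -0.014], [-0.99, 0.023, -0.137], [0.137, 0.011, -0.99]] [-0.019  0.544  1.073]
{'time_s': np.float64(0.1), 'q': array([-1.533,  0.181,  1.608, -0.   ,  1.354, -0.206]), 'dq': array([ 0.   , -0.002, -0.002,  0.002, -0.001, -0.001]), 'joint_efforts': array([ 1.0000e-03, -4.4587e+01, -3.5224e+01, -0.0000e+00,  4.0000e-03,
       -0.0000e+00]), 'eef_pos': array([ 0.139, -0.557,  0.23 ]), 'eef_rot': array([-0.001,  0.993,  0.122,  0.   ]), 'wrist_force': array([-0.305,  0.142, -0.189]), 'torque': array([0.026, 0.021, 0.021]), 'grasp_force': np.float64(0.0), 'opening': np.float64(1.002)}
```

View pics/scene0.png

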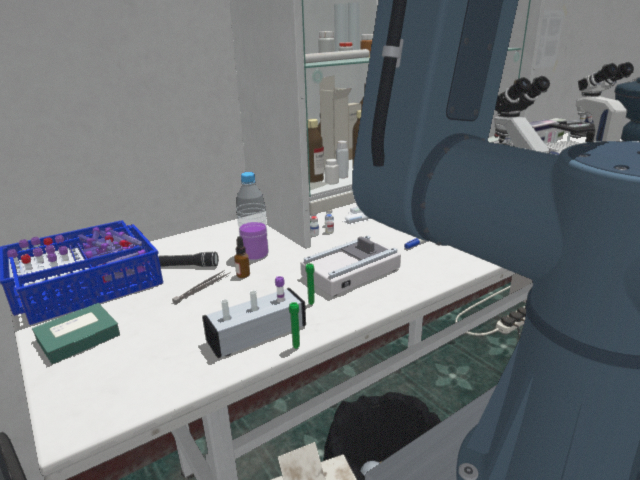

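View pics/top0.png

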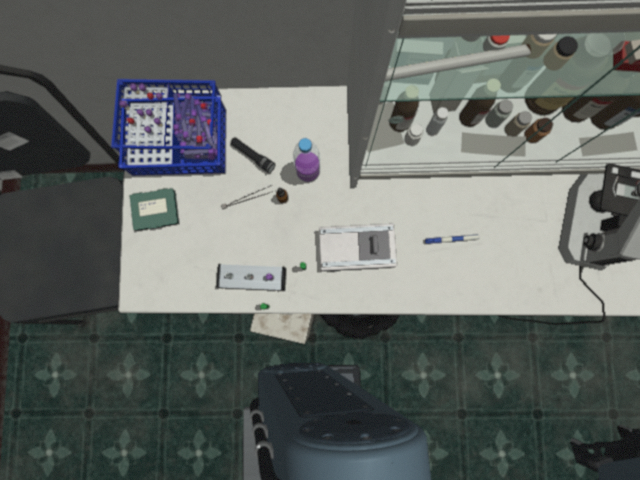

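```bash
python3 - <<'E'
from h import *
p=cv2.imread('pics/top0.png'); cv2.imwrite('pics/topc.png',cv2.resize(p[215:315,210:410],None,fx=4,fy=4,interpolation=cv2.INTER_CUBIC))
d=np.load('pics/top0_d.npy')
for n,(u,v) in dict(cap=(269,277),g1=(302,266),g2=(263,306),grip=(376,244),viewglass=(337,247),bench=(300,215),edge=(300,311)).items():
    print(n,np.round(world("top",u,v,d[v,u]),3))
E
```

```text
cap [0.467 0.083 0.099]
g1 [0.492 0.005 0.088]
g2 [0.4   0.099 0.082]
grip [ 0.543 -0.174  0.069]
viewglass [ 0.542 -0.08   0.042]
bench [0.633 0.012 0.004]
edge [ 0.386  0.016 -0.   ]
```

View pics/topc.png

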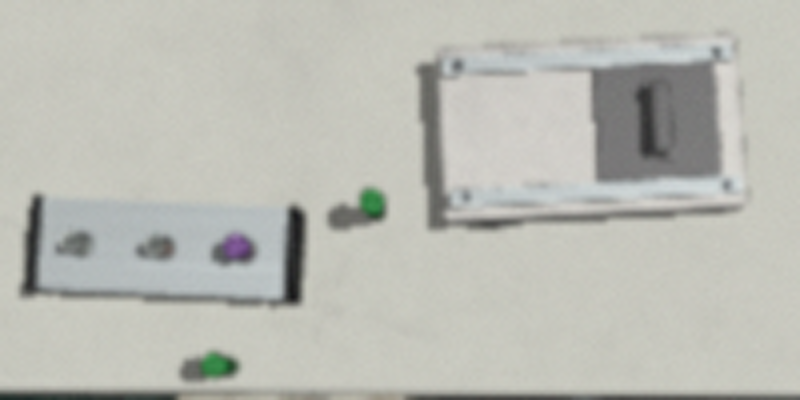

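```bash
python3 - <<'E'
from h import *
d=np.load('pics/top0_d.npy'); p=cv2.imread('pics/top0.png')
vv,uu=np.mgrid[215:315,210:410]
W=np.array([world("top",u,v,d[v,u]) for u,v in zip(uu.ravel(),vv.ravel())])
C=p[vv.ravel(),uu.ravel()].astype(int)
def st(n,m):
    q=W[m]; r=cv2.minAreaRect((q[:,:2]*1000).astype(np.float32)); print(n,m.sum(),q.mean(0).round(4),'rect',np.round(r[0],1),np.round(r[1],1),round(r[2],1))
x,y,z=W.T
V=(y<-.03)&(x>.46)
st('viewer',V&(z>.033)&(z<.06)); st('rib',V&(z>.063)); st('rails',V&(z>.046)&(z<.055))
st('cover',V&(z>.042)&(z<.05)&(C.sum(1)<420))
Rk=(y>.03)&(x>.42)
st('rack',Rk&(z>.046)&(z<.06)); st('cap',Rk&(z>.09)&(C[:,0]>C[:,1]+30)); 
st('g1',(abs(y)<.03)&(z>.06)); st('g2',(x<.42)&(y>.05)&(z>.06))
print('open',W[Rk&(z>.07)&(y>.105)].round(3)[:12])
f=lambda a:np.round([onz("top",210+u/4,215+v/4,a[2])[:2] for u,v in [a[:2]]][0],4)
for n,a in dict(vTL=(440,50,.045),vTR=(735,40,.045),vBL=(445,218,.04),vBR=(745,205,.04),rTL=(38,197,.055),rTR=(300,208,.055),rBR=(298,300,.055),rBL=(25,293,.055),cap=(238,247,.098),rib=(660,118,.069)).items(): print(n,f(a))
E
```

```text
Traceback (most recent call last):
  File "h.py", line 6, in world
    i=ctrl.camera_info(n); K=np.array(i["camera_matrix"]);
ValueError: time passes only in moves, steps and waits
```

```bash
sed -i 's/^from bench import ctrl/from bench import ctrl\nimport functools\ninfo=functools.lru_cache(None)(ctrl.camera_info)/; s/ctrl\.camera_info(n)/info(n)/' h.py; python3 - <<'E'
from h import *
d=np.load('pics/top0_d.npy'); p=cv2.imread('pics/top0.png')
vv,uu=np.mgrid[215:315,210:410]
W=np.array([world("top",u,v,d[v,u]) for u,v in zip(uu.ravel(),vv.ravel())])
C=p[vv.ravel(),uu.ravel()].astype(int)
def st(n,m):
    q=W[m]; r=cv2.minAreaRect((q[:,:2]*1000).astype(np.float32)); print(n,m.sum(),q.mean(0).round(4),'rect',np.round(r[0],1),np.round(r[1],1),round(r[2],1))
x,y,z=W.T
V=(y<-.03)&(x>.46)
st('viewer',V&(z>.033)&(z<.06)); st('rib',V&(z>.063)); st('rails',V&(z>.046)&(z<.055))
st('cover',V&(z>.042)&(z<.05)&(C.sum(1)<420))
Rk=(y>.03)&(x>.42)
st('rack',Rk&(z>.046)&(z<.06)); st('cap',Rk&(z>.09)&(C[:,0]>C[:,1]+30)); 
st('g1',(abs(y)<.03)&(z>.06)); st('g2',(x<.42)&(y>.05)&(z>.06))
print('open',W[Rk&(z>.07)&(y>.105)].round(3)[:12])
f=lambda a:np.round([onz("top",210+u/4,215+v/4,a[2])[:2] for u,v in [a[:2]]][0],4)
for n,a in dict(vTL=(440,50,.045),vTR=(735,40,.045),vBL=(445,218,.04),vBR=(745,205,.04),rTL=(38,197,.055),rTR=(300,208,.055),rBR=(298,300,.055),rBL=(25,293,.055),cap=(238,247,.098),rib=(660,118,.069)).items(): print(n,f(a))
E
```

```text
viewer 3215 [ 0.5405 -0.1297  0.0438] rect [ 541.9 -131.5] [110.1 189.8] 1.6
rib 89 [ 0.5422 -0.1718  0.0691] rect [ 542.2 -172.1] [41.8 12.3] 2.6
rails 1119 [ 0.5415 -0.1496  0.0489] rect [ 542. -132.] [ 94.2 179. ] 1.6
cover 693 [ 0.5443 -0.1698  0.0466] rect [ 542.8 -125.2] [ 86.4 173.3] 1.3
rack 1452 [0.471  0.1331 0.0546] rect [472.3 133.4] [166.1  58.8] 86.1
cap 27 [0.4691 0.0838 0.0966] rect [469.3  83.9] [ 9.8 12.2] 0.4
g1 40 [0.4941 0.0036 0.0839] rect [494.6   3.1] [14.3 14.5] 89.9
g2 41 [0.3991 0.0979 0.0842] rect [399.   98.4] [14.8 15.3] 24.7
open [[0.48  0.187 0.085]
 [0.479 0.184 0.087]
 [0.479 0.181 0.087]
 [0.477 0.188 0.091]
 [0.478 0.188 0.08 ]
 [0.478 0.187 0.071]
 [0.477 0.179 0.087]
 [0.478 0.179 0.076]
 [0.476 0.136 0.089]
 [0.476 0.135 0.082]
 [0.476 0.131 0.087]
 [0.476 0.129 0.086]]
vTL [ 0.5914 -0.0393]
vTR [ 0.5933 -0.2233]
vBL [ 0.4867 -0.04  ]
vBR [ 0.4905 -0.2256]
rTL [0.504  0.2094]
rTR [0.4935 0.0485]
rBR [0.4375 0.0504]
rBL [0.4454 0.2168]
cap [0.4673 0.0815]
rib [ 0.5419 -0.1718]
```

```bash
cat >> h.py <<'E'
from scipy.spatial.transform import Rotation as Ro
def plan(*targets):
    o=ctrl.get_obs(); w,x,y,z=o["eef_rot"]; M=Ro.from_quat([x,y,z,w]).as_matrix(); p=np.array(o["eef_pos"])
    yaw=np.degrees(np.arctan2(M[1,0],M[0,0])); print('t',round(float(o["time_s"]),2),'p',p.round(4),'yaw',yaw.round(2),'z',M[:,2].round(3),'F',np.round(o["wrist_force"],1),'open',round(float(o["opening"]),3),'g',round(float(o["grasp_force"]),1))
    for t in targets:
        print(np.round(M.T@(np.array(t[:3])-p)/.4,4).tolist(), round(-(((t[3]-yaw)+180)%360-180)/180,4))
E
python3 -c "
from h import *
plan((.5422,-.172,.231,1.6),(.5422,-.172,.053,1.6))"
```

```text
t 0.1 p [ 0.1388 -0.5575  0.2305] yaw 13.97 z [-0.     0.002 -1.   ] F [-0.3  0.1 -0.2] open 1.002 g 0.0
[1.2113, -0.6918, 0.0001] 0.0687
[1.2112, -0.6911, 0.4451] 0.0687
```

Request:
drive_tool(plan=[[[0.95,-0.55,0,0.0687],[0.95,-0.55,0,0.0687],[0.95,-0.55,0,0.0687],[0.95,-0.55,0,0.0687],[0.95,-0.55,0,0.0687],[0.95,-0.55,0,0.0687],[0.95,-0.55,0,0.0687],[0.95,-0.55,0,0.0687],[0.95,-0.55,0,0.0687],[0.95,-0.55,0,0.0687],[0.95,-0.55,0,0.0687],[0.95,-0.55,0,0.0687]]], jaw=0)

```text
time_s: 1.1
eef_pos: [0.4569, -0.2491, 0.231]
eef_rot: [-0.001, 1.0, 0.016, 0.0]
wrist_force: [-1.6, -0.3, 0.1]
opening: 1.0
grasp_force: 0.0
```

```bash
python3 -c "
from h import *
plan((.5422,-.172,.231,1.6),(.5422,-.172,.053,1.6))"
```

```text
t 1.1 p [ 0.4569 -0.2491  0.231 ] yaw 1.89 z [ 0.001  0.002 -1.   ] F [-1.6 -0.3  0.1] open 1.0 g 0.0
[0.2195, -0.1855, 0.0003] 0.0016
[0.2192, -0.1848, 0.4453] 0.0016
```

Request:
drive_tool(plan=[[[0.219,-0.185,0,0],[0.219,-0.185,0,0],[0.219,-0.185,0.05,0],[0.219,-0.185,0.15,0],[0.219,-0.185,0.25,0],[0.219,-0.185,0.32,0],[0.219,-0.185,0.38,0],[0.219,-0.185,0.42,0],[0.219,-0.185,0.445,0],[0.219,-0.185,0.445,0],[0.219,-0.185,0.445,0]]])

```text
time_s: 2.02
eef_pos: [0.5398, -0.1767, 0.0533]
eef_rot: [-0.0, 1.0, 0.014, -0.0]
wrist_force: [-0.2, -1.0, -0.2]
opening: 1.002
grasp_force: 0.0
```

Request:
drive_tool(plan=[[[0,0,0,0],[0,0,0,0],[0,0,0,0],[0,0,0,0],[0,0,0,0],[0,0,0,0],[0,0,0,0],[0,0,0,0],[0,0,0,0],[0,0,0,0]]], jaw=1)

```text
time_s: 2.85
eef_pos: [0.5402, -0.1764, 0.0539]
eef_rot: [0.0, 1.0, 0.014, 0.0]
wrist_force: [-0.8, 1.1, 6.0]
opening: 0.123
grasp_force: 59.9
```

```bash
python3 -c "
from h import *
plan((.5422-.0022,-.172+.078,.053,1.6))"
```

```text
t 2.85 p [ 0.5402 -0.1764  0.0539] yaw 1.61 z [ 0. -0. -1.] F [-0.8  1.1  6. ] open 0.123 g 59.9
[0.0054, -0.2059, 0.0021] 0.0001
```

Request:
drive_tool(plan=[[[0,-0.03,0,0],[0,-0.06,0,0],[0,-0.09,0,0],[0,-0.12,0,0],[0,-0.14,0,0],[0,-0.16,0,0],[0,-0.17,0,0],[0,-0.18,0,0],[0,-0.187,0,0],[0,-0.193,0,0],[0,-0.198,0,0],[0,-0.2,0,0]]])

```text
time_s: 3.85
eef_pos: [0.538, -0.0979, 0.0539]
eef_rot: [0.002, 1.0, 0.015, 0.0]
wrist_force: [-3.2, -12.4, 2.0]
opening: 0.121
grasp_force: 59.8
```

```bash
python3 -c "
from h import *
plan((.5422-.0022,-.172+.078,.053,1.6))"
```

```text
t 3.85 p [ 0.538  -0.0979  0.0539] yaw 1.66 z [ 0.001 -0.004 -1.   ] F [ -3.2 -12.4   2. ] open 0.121 g 59.8
[0.0053, -0.0096, 0.0022] 0.0003
```

Request:
drive_tool(plan=[[[0,0.007,0,0],[0,0.007,0,0],[0,0.007,0,0],[0,0.007,0,0]]])

```text
time_s: 4.18
eef_pos: [0.538, -0.0991, 0.0539]
eef_rot: [0.0, 1.0, 0.014, 0.0]
wrist_force: [-2.8, -2.5, 6.1]
opening: 0.122
grasp_force: 60.2
```

Request:
drive_tool(plan=[[[0,0,0,0],[0,0,0,0],[0,0,0,0],[0,0,0,0],[0,0,0,0],[0,0,-0.04,0],[0,0,-0.12,0],[0,0,-0.22,0],[0,0,-0.32,0],[0,0,-0.36,0],[0,0,-0.36,0]]], jaw=0)

```text
time_s: 5.1
eef_pos: [0.5408, -0.1003, 0.203]
eef_rot: [0.002, 1.0, 0.014, 0.005]
wrist_force: [0.5, -0.3, -0.0]
opening: 1.002
grasp_force: 0.0
```

```bash
python3 - <<'E'
from h import *
plan((.469,.0836,.2,86.1))
p,d=snap("top","top1"); 
vv,uu=np.mgrid[225:285,300:410]
W=np.array([world("top",u,v,d[v,u]) for u,v in zip(uu.ravel(),vv.ravel())]); x,y,z=W.T
m=(z>.063)&(z<.072)&(abs(x-.54)<.03)&(y<-.05); print(m.sum(),W[m].mean(0))
E
```

```text
t 5.1 p [ 0.5408 -0.1003  0.203 ] yaw 1.61 z [ 0.009 -0.004 -1.   ] F [ 0.5 -0.3 -0. ] open 1.002 g 0.0
[-0.1667, -0.4646, 0.0041] -0.4694
43 [ 0.53113566 -0.0970855   0.06852839]
```

Request:
drive_tool(plan=[[[-0.165,-0.463,0,-0.4694],[-0.165,-0.463,0,-0.4694],[-0.165,-0.463,0,-0.4694],[-0.165,-0.463,0,-0.4694],[-0.165,-0.463,0,-0.4694],[-0.165,-0.463,0,-0.4694],[-0.165,-0.463,0,-0.4694],[-0.165,-0.463,0,-0.4694],[-0.165,-0.463,0,-0.4694],[-0.165,-0.463,0,-0.4694],[-0.165,-0.463,0,-0.4694],[-0.165,-0.463,0,-0.4694]]])

```text
time_s: 6.15
eef_pos: [0.4653, 0.0842, 0.1952]
eef_rot: [-0.001, 0.729, 0.685, -0.001]
wrist_force: [-0.3, -0.3, 0.6]
opening: 1.001
grasp_force: 0.0
```

Request:
drive_tool(plan=[[[0,0,0,0],[0,0,0,0]]])

```text
time_s: 6.32
eef_pos: [0.4657, 0.0842, 0.1958]
eef_rot: [-0.001, 0.732, 0.681, -0.001]
wrist_force: [1.3, -0.2, 0.3]
opening: 1.002
grasp_force: 0.0
```

```bash
python3 - <<'E'
from h import *
plan((.469,.0836,.1,86.1),(.469,.0836,.07,86.1))
print(np.array(info("wrist")["T_tool_cam"]).round(3),info("wrist")["camera_matrix"])
snap("wrist","w1")
E
```

```text
t 6.32 p [0.4657 0.0842 0.1958] yaw 85.91 z [-0.003  0.    -1.   ] F [ 1.3 -0.2  0.3] open 1.002 g 0.0
[-0.0009, 0.0089, 0.2394] -0.001
[-0.0009, 0.0092, 0.3144] -0.001
[[ 0.001 -0.947 -0.32   0.083]
 [ 1.     0.001 -0.    -0.001]
 [ 0.001 -0.32   0.947 -0.143]
 [ 0.     0.     0.     1.   ]] [[371.64829954   0.         319.31380348]
 [  0.         371.64829954 240.28807548]
 [  0.           0.           1.        ]]
```

View pics/w1.png

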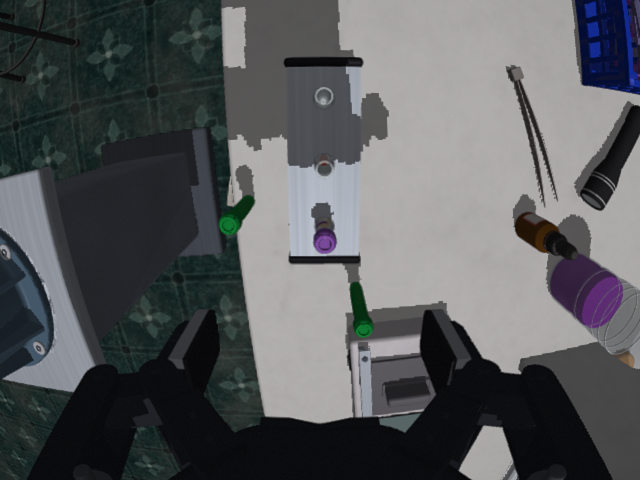

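Request:
drive_tool(plan=[[[0,0.008,0.05,0],[0,0.008,0.05,0],[0,0.008,0.05,0],[0,0.008,0.08,0],[0,0.008,0.14,0],[0,0.008,0.2,0],[0,0.008,0.25,0],[0,0.008,0.29,0],[0,0.008,0.314,0],[0,0.008,0.314,0],[0,0.008,0.314,0]]], jaw=0.5)

```text
time_s: 7.28
eef_pos: [0.47, 0.0839, 0.0721]
eef_rot: [-0.0, 0.731, 0.682, -0.0]
wrist_force: [0.1, -0.9, 0.7]
opening: 0.5
grasp_force: 0.0
```

Request:
drive_tool(plan=[[[0,0,0,0],[0,0,0,0],[0,0,0,0],[0,0,0,0],[0,0,0,0],[0,0,0,0],[0,0,0,0],[0,0,0,0]]], jaw=1)

```text
time_s: 7.95
eef_pos: [0.4709, 0.0838, 0.0731]
eef_rot: [0.001, 0.731, 0.683, 0.001]
wrist_force: [-0.3, -0.2, 6.0]
opening: 0.166
grasp_force: 58.4
```

```bash
python3 - <<'E'
from h import *
plan((.469,.0836,.165,86.1))
E
```

```text
t 7.95 p [0.4709 0.0838 0.0731] yaw 86.1 z [ 0.002 -0.    -1.   ] F [-0.3 -0.2  6. ] open 0.166 g 58.4
[-0.0009, -0.0042, -0.2299] -0.0
```

Request:
drive_tool(plan=[[[0,0,-0.02,0],[0,0,-0.05,0],[0,0,-0.09,0],[0,0,-0.13,0],[0,0,-0.17,0],[0,0,-0.2,0],[0,0,-0.22,0],[0,0,-0.23,0],[0,0,-0.23,0],[0,0,-0.23,0],[0,0,-0.23,0]]])

```text
time_s: 8.87
eef_pos: [0.4692, 0.0839, 0.1629]
eef_rot: [-0.001, 0.731, 0.683, -0.001]
wrist_force: [-0.2, -0.3, -0.7]
opening: 0.162
grasp_force: 58.5
```

```bash
python3 - <<'E'
from h import *
plan((.4675,.033,.165,86.1),(.4675,.033,.085,86.1))
p,d=snap("scene","s2"); c=p[130:370,190:430][:,:,::-1]
cv2.imwrite('pics/s2c.png',cv2.resize(c,None,fx=2.5,fy=2.5))
E
```

```text
t 8.87 p [0.4692 0.0839 0.1629] yaw 86.09 z [-0.002  0.    -1.   ] F [-0.2 -0.3 -0.7] open 0.162 g 58.5
[-0.1272, 0.0043, -0.0053] -0.0
[-0.1272, 0.0046, 0.1947] -0.0
```

View pics/s2c.png

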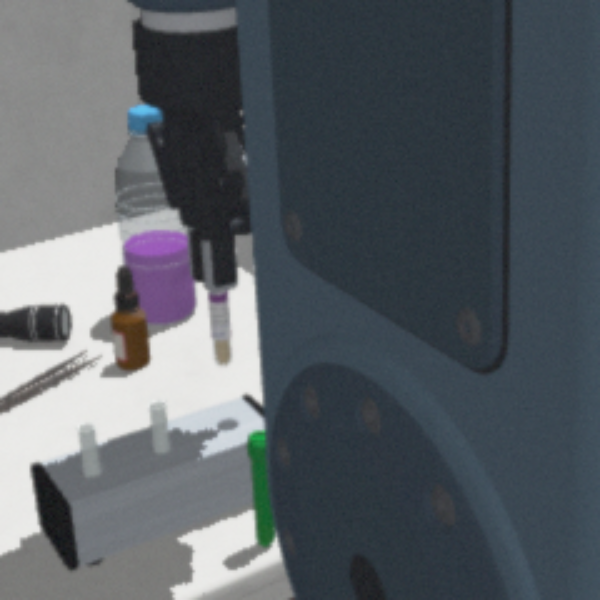

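Request:
drive_tool(plan=[[[-0.12,0.004,0,0],[-0.12,0.004,0,0],[-0.12,0.004,0,0],[-0.12,0.004,0.03,0],[-0.12,0.004,0.08,0],[-0.12,0.004,0.13,0],[-0.12,0.004,0.17,0],[-0.12,0.004,0.195,0],[-0.12,0.004,0.197,0],[-0.12,0.004,0.197,0],[-0.12,0.004,0.197,0]]])

```text
time_s: 9.83
eef_pos: [0.4688, 0.036, 0.0856]
eef_rot: [0.0, 0.731, 0.683, 0.0]
wrist_force: [-0.0, 0.4, -0.1]
opening: 0.162
grasp_force: 58.6
```

```bash
python3 - <<'E'
from h import *
plan((.471,.0895,.084,86.1))
E
```

```text
t 9.83 p [0.4688 0.036  0.0856] yaw 86.1 z [ 0.001 -0.    -1.   ] F [-0.   0.4 -0.1] open 0.162 g 58.6
[0.1337, -0.0037, 0.004] 0.0
```

First half of the tilt, watching the force.

Request:
drive_tool(plan=[[[0.01,0,0,0],[0.02,0,0,0],[0.03,0,0,0],[0.036,0,0,0],[0.042,0,0,0],[0.048,0,0,0],[0.054,0,0,0],[0.06,0,0,0],[0.06,0,0,0]]])

```text
time_s: 10.58
eef_pos: [0.4702, 0.0594, 0.0852]
eef_rot: [0.001, 0.731, 0.683, -0.0]
wrist_force: [-0.6, -5.9, 1.0]
opening: 0.166
grasp_force: 59.5
```

```bash
python3 - <<'E'
from h import *
plan((.471,.0895,.084,86.1))
E
```

```text
t 10.58 p [0.4702 0.0594 0.0852] yaw 86.13 z [ 0.001 -0.002 -1.   ] F [-0.6 -5.9  1. ] open 0.166 g 59.5
[0.0753, -0.003, 0.0029] 0.0002
```

Force is 6 N, tube is pivoting; carry on.

Request:
drive_tool(plan=[[[0.01,0,0,0],[0.018,0,0,0],[0.026,0,0,0],[0.034,0,0,0],[0.042,0,0,0],[0.05,0,0,0],[0.058,0,0,0],[0.066,0,0,0],[0.074,0,0,0],[0.08,0,0,0],[0.08,0,0,0]]])

```text
time_s: 11.5
eef_pos: [0.4721, 0.0923, 0.0851]
eef_rot: [-0.0, 0.731, 0.683, 0.0]
wrist_force: [-0.6, -0.9, 2.8]
opening: 0.156
grasp_force: 60.1
```

```bash
python3 - <<'E'
from h import *
plan((.471,.0895,.2,86.1))
for n in("top","wrist"): snap(n,n+"3")
p=cv2.imread('pics/wrist3.png'); cv2.imwrite('pics/w3c.png',cv2.resize(p[200:460,180:460],None,fx=2,fy=2))
E
```

```text
t 11.5 p [0.4721 0.0923 0.0851] yaw 86.11 z [ 0.  0. -1.] F [-0.6 -0.9  2.8] open 0.156 g 60.1
[-0.0072, -0.0022, -0.2871] 0.0001
```

View pics/w3c.png

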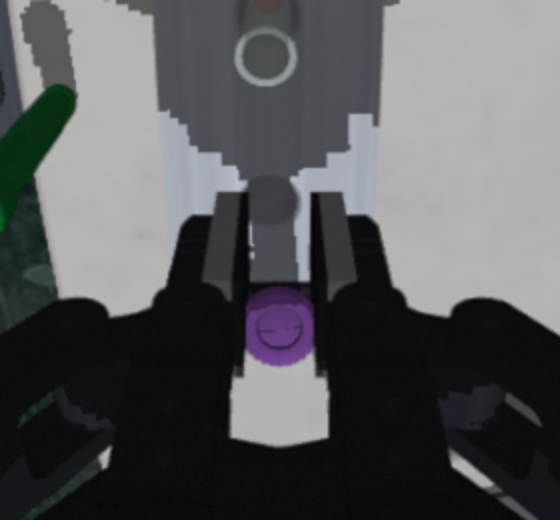

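Request:
drive_tool(plan=[[[0,0,-0.03,0],[0,0,-0.08,0],[0,0,-0.14,0],[0,0,-0.2,0],[0,0,-0.25,0],[0,0,-0.28,0],[0,0,-0.28,0],[0,0,-0.28,0],[0,0,-0.28,0]]])

```text
time_s: 12.35
eef_pos: [0.4712, 0.092, 0.1957]
eef_rot: [-0.001, 0.731, 0.683, -0.0]
wrist_force: [-0.2, 0.8, 0.3]
opening: 0.155
grasp_force: 58.4
```

```bash
python3 - <<'E'
from h import *
plan((.5432,-.1465,.2,86.1),(.5432,-.1465,.128,86.1))
E
```

```text
t 12.35 p [0.4712 0.092  0.1957] yaw 86.1 z [-0.002  0.001 -1.   ] F [-0.2  0.8  0.3] open 0.155 g 58.4
[-0.5826, 0.2201, -0.0114] -0.0
[-0.5827, 0.2204, 0.1686] -0.0
```

Request:
drive_tool(plan=[[[-0.07,0.03,-0.01,0],[-0.15,0.06,-0.01,0],[-0.23,0.09,-0.01,0],[-0.31,0.12,-0.01,0],[-0.39,0.15,-0.01,0],[-0.46,0.18,-0.01,0],[-0.52,0.2,-0.01,0],[-0.56,0.212,-0.01,0],[-0.58,0.22,-0.01,0],[-0.582,0.22,-0.01,0],[-0.582,0.22,-0.01,0],[-0.582,0.22,-0.01,0]]])

```text
time_s: 13.35
eef_pos: [0.5435, -0.145, 0.2005]
eef_rot: [-0.001, 0.73, 0.683, 0.0]
wrist_force: [-0.4, 0.2, -0.2]
opening: 0.156
grasp_force: 58.4
```

```bash
python3 - <<'E'
from h import *
plan((.5432,-.1465,.128,86.1))
T,_=snap("top","top4"); S,_=snap("scene","s4"); 
a=cv2.resize(T[190:290,310:430],(480,400)); b=cv2.resize(S[150:330,270:430],(356,400))
cv2.imwrite('pics/c4.png',np.hstack([a,b[:,:320]])[:,:,::-1])
E
```

```text
t 13.35 p [ 0.5435 -0.145   0.2005] yaw 86.16 z [-0.001  0.001 -1.   ] F [-0.4  0.2 -0.2] open 0.156 g 58.4
[-0.0038, -0.0003, 0.1812] 0.0003
```

View pics/c4.png

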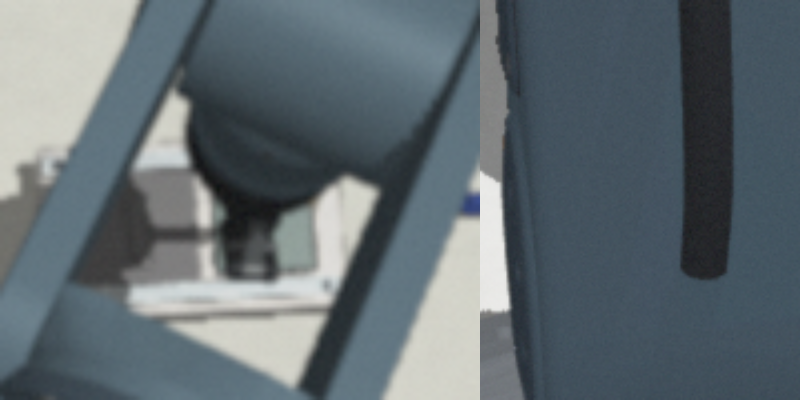

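```bash
python3 - <<'E'
from h import *
p,d=snap("wrist","w5"); i=info("wrist"); K=np.array(i["camera_matrix"]); T=np.array(i["T_tool_cam"])
c=p.astype(int); m=(c[:,:,2]>c[:,:,1]+25)&(c[:,:,0]>c[:,:,1]+15); m[:300]=0; m[:,:280]=0; m[:,360:]=0
v,u=np.nonzero(m); f=K[0,0]; a=np.c_[u-K[0,2],v-K[1,2]]; r=np.linalg.norm(a,axis=1); th=r/f; z=d[v,u]
P=np.c_[a/r[:,None]*np.tan(th)[:,None]*z[:,None],z]@T[:3,:3].T+T[:3,3]
P*=1000; print(len(P),u.min(),u.max(),v.min(),v.max(),P.mean(0).round(1),P.min(0).round(1),P.max(0).round(1))
# RANSAC plane
rng=np.random.default_rng(0);best=None
for _ in range(500):
    q=P[rng.choice(len(P),3,False)]; n=np.cross(q[1]-q[0],q[2]-q[0]); n/=np.linalg.norm(n)+1e-9
    k=abs((P-q[0])@n)<.6
    if best is None or k.sum()>best.sum(): best=k
Q=P[best]; cc=Q.mean(0); n=np.linalg.svd(Q-cc)[2][2]; n*=-np.sign(n[2]); print(best.sum(),cc.round(1),n.round(3),'tilt',np.degrees(np.arccos(-n[2])).round(1))
crop=cv2.resize(p[290:400,260:380][:,:,::-1],None,fx=5,fy=5); cv2.imwrite('pics/w5c.png',crop)
E
```

```text
1163 303 336 342 382 [ -7.5  -0.6 -25.5] [-211.   -11.6 -142.9] [ 82.9  10.9 201.6]
424 [ -7.2  -0.5 -26.1] [ 0.674 -0.05  -0.737] tilt 42.5
```

View pics/w5c.png

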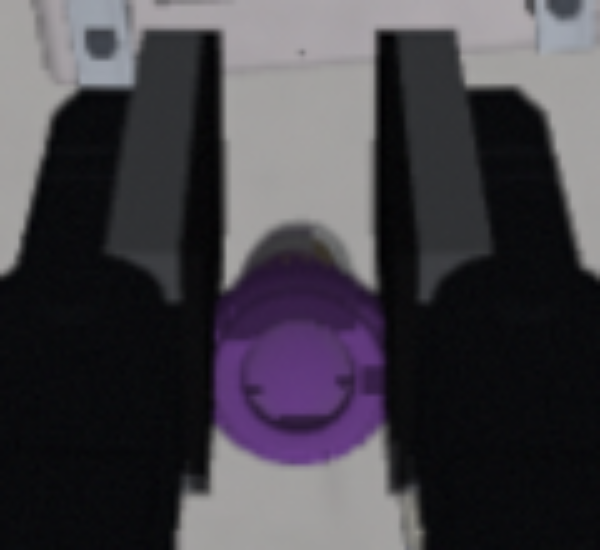

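```bash
python3 - <<'E'
from h import *
d=np.load('pics/w5_d.npy'); p=cv2.imread('pics/w5.png'); i=info("wrist"); K=np.array(i["camera_matrix"]); T=np.array(i["T_tool_cam"])
for u in (312,319,325):
  for v in range(330,386,3):
    a=np.array([u-K[0,2],v-K[1,2]]); r=np.hypot(*a); z=d[v,u]
    P=(T[:3,:3]@np.r_[a/r*np.tan(r/K[0,0])*z,z]+T[:3,3])*1000
    print(u,v,P.round(1),p[v,u][::-1])
E
```

```text
312 330 [-135.9   -8.6  200.5] [163 161 160]
312 333 [-139.8   -8.6  200.5] [164 162 161]
312 336 [-39.6  -5.   42.7] [151 150 150]
312 339 [-24.5  -4.4  17.1] [60 59 62]
312 342 [-18.8  -4.1   5.8] [47 40 51]
312 345 [ -1.5  -3.5 -21.6] [39 22 51]
312 348 [ -1.7  -3.5 -23.3] [47 28 61]
312 351 [ -2.4  -3.4 -24.3] [53 30 70]
312 354 [ -2.9  -3.4 -25.7] [55 32 72]
312 357 [ -5.2  -3.5 -24.5] [76 47 96]
312 360 [ -5.9  -3.5 -25.6] [ 88  55 111]
312 363 [ -6.9  -3.5 -26.2] [ 92  57 117]
312 366 [ -8.3  -3.5 -26.4] [ 94  57 120]
312 369 [ -9.6  -3.5 -26.6] [ 95  61 118]
312 372 [ -9.8  -3.4 -28.3] [60 39 74]
312 375 [-10.5  -3.4 -29.3] [ 92  56 120]
312 378 [-11.4  -3.4 -30.1] [ 98  58 128]
312 381 [-209.    -9.3  200.5] [115  90 134]
312 384 [-213.7   -9.3  200.4] [163 162 161]
319 330 [-135.8   -1.   200.4] [163 162 160]
319 333 [-140.1   -1.   201. ] [153 152 151]
319 336 [-27.3  -0.8  24. ] [61 58 64]
319 339 [-18.8  -0.8   8.6] [57 55 59]
319 342 [ -2.9  -0.7 -17.4] [38 22 48]
319 345 [ -1.4  -0.7 -21.7] [45 26 58]
319 348 [ -1.4  -0.7 -23.8] [45 26 58]
319 351 [ -2.   -0.7 -25. ] [
[... 554 characters left out ...]
160]
325 336 [-35.6   2.6  36.7] [115 116 116]
325 339 [-25.2   2.3  18.1] [78 77 73]
325 342 [ -6.1   1.8 -12.7] [51 42 44]
325 345 [ -1.7   1.6 -21.2] [40 23 52]
325 348 [ -1.6   1.6 -23.5] [45 27 57]
325 351 [ -2.2   1.6 -24.6] [56 31 72]
325 354 [ -3.4   1.6 -25. ] [57 33 73]
325 357 [ -4.9   1.6 -25. ] [ 86  57 107]
325 360 [ -6.6   1.6 -24.7] [ 91  56 116]
325 363 [ -7.3   1.6 -25.8] [ 94  56 121]
325 366 [ -8.1   1.6 -26.7] [ 95  58 123]
325 369 [ -8.8   1.6 -27.6] [ 97  61 125]
325 372 [-10.1   1.6 -28. ] [ 91  60 113]
325 375 [-11.1   1.6 -28.6] [74 43 96]
325 378 [-11.7   1.6 -29.8] [100  59 128]
325 381 [-15.2   1.7 -27.5] [ 96  62 121]
325 384 [-214.     6.2  200.8] [156 156 154]
```

```bash
python3 - <<'E'
from h import *
plan((.468,.048,.2,86.1),(.468,.048,.078,86.1))
E
```

```text
t 13.5 p [ 0.5438 -0.1452  0.201 ] yaw 86.18 z [ 0.  0. -1.] F [-0.5 -0.7 -0. ] open 0.155 g 58.4
[0.4694, -0.2213, 0.0026] 0.0005
[0.4693, -0.2213, 0.3076] 0.0005
```

Request:
drive_tool(plan=[[[0.07,-0.033,0,0],[0.15,-0.07,0,0],[0.23,-0.11,0,0],[0.31,-0.147,0,0],[0.39,-0.184,0,0],[0.44,-0.208,0,0],[0.465,-0.22,0,0],[0.469,-0.221,0,0],[0.469,-0.221,0,0],[0.469,-0.221,0,0]]])

```text
time_s: 14.33
eef_pos: [0.4692, 0.0459, 0.2011]
eef_rot: [0.0, 0.731, 0.683, 0.0]
wrist_force: [-0.5, -0.1, 0.5]
opening: 0.158
grasp_force: 58.4
```

Request:
drive_tool(plan=[[[0,0,0.06,0],[0,0,0.13,0],[0,0,0.2,0],[0,0,0.25,0],[0,0,0.285,0],[0,0,0.305,0],[0,0,0.305,0],[0,0,0.305,0]]])

```text
time_s: 15.0
eef_pos: [0.469, 0.0459, 0.079]
eef_rot: [-0.0, 0.731, 0.682, -0.0]
wrist_force: [-0.6, 0.3, 0.8]
opening: 0.154
grasp_force: 58.4
```

```bash
cat >> h.py <<'E'
def glass(name):
    "tilt from the glass pixels behind the cap, tool frame mm"
    p,d=snap("wrist",name); i=info("wrist"); K=np.array(i["camera_matrix"]); T=np.array(i["T_tool_cam"])
    v,u=np.mgrid[300:420,306:333]; v=v.ravel();u=u.ravel(); a=np.c_[u-K[0,2],v-K[1,2]]; r=np.linalg.norm(a,axis=1); z=d[v,u]
    P=(np.c_[a/r[:,None]*np.tan(r/K[0,0])[:,None]*z[:,None],z]@T[:3,:3].T+T[:3,3])*1000
    c=p[v,u].astype(int); pur=(c[:,2]>c[:,1]+25)&(abs(P[:,2])<60)
    print('cap',P[pur].mean(0).round(1),P[pur].min(0).round(1),P[pur].max(0).round(1))
    k=(P[:,2]>-8)&(P[:,2]<60)&(P[:,0]>-90)&(abs(P[:,1])<7)&~pur
    for j in np.nonzero(k)[0][::3]: print(u[j],v[j],P[j].round(1),c[j])
E
python3 - <<'E'
from h import *
plan((.471,.094,.078,86.1))
E
```

```text
t 15.0 p [0.469  0.0459 0.079 ] yaw 86.03 z [-0. -0. -1.] F [-0.6  0.3  0.8] open 0.154 g 58.4
[0.1204, -0.0033, 0.0025] -0.0004
```

Request:
drive_tool(plan=[[[0.02,0,0,0],[0.035,0,0,0],[0.05,0,0,0],[0.06,0,0,0],[0.07,0,0,0],[0.08,0,0,0],[0.09,0,0,0],[0.1,0,0,0],[0.108,0,0,0],[0.115,0,0,0],[0.12,0,0,0],[0.12,0,0,0]]])

```text
time_s: 16.0
eef_pos: [0.472, 0.0949, 0.0791]
eef_rot: [0.0, 0.731, 0.683, 0.0]
wrist_force: [-0.3, -1.5, 4.3]
opening: 0.148
grasp_force: 61.7
```

```bash
python3 - <<'E'
from h import *
plan((.471,.094,.078,86.1))
glass("w6")
E
```

```text
t 16.0 p [0.472  0.0949 0.0791] yaw 86.1 z [ 0.  0. -1.] F [-0.3 -1.5  4.3] open 0.148 g 61.7
[-0.0023, -0.0023, 0.0027] 0.0
cap [ -7.4  -0.7 -27.1] [-20.9  -5.8 -32.8] [ -0.6   4.5 -20.2]
309 300 [-18.4  -6.6  48.6] [60 63 66]
312 300 [-19.5  -4.9  50.7] [62 65 68]
315 300 [-19.7  -3.2  51.1] [63 65 69]
318 300 [-19.7  -1.4  51. ] [60 63 67]
321 300 [-19.1   0.3  49.9] [61 63 67]
324 300 [-6.3  1.8 25.8] [62 64 68]
327 300 [-5.6  3.3 24.4] [181 186 197]
330 300 [-6.   4.8 25.2] [174 179 190]
309 301 [-19.2  -6.6  48.8] [61 63 67]
312 301 [-19.1  -4.9  48.7] [63 65 69]
315 301 [-19.7  -3.2  49.7] [61 64 67]
318 301 [-19.2  -1.4  48.9] [61 63 67]
321 301 [-19.3   0.3  49. ] [61 63 67]
324 301 [-18.1   2.1  46.9] [60 63 67]
327 301 [-6.7  3.3 25.4] [165 170 180]
330 301 [-6.7  4.8 25.5] [174 179 190]
309 302 [-19.   -6.6  47.2] [63 64 68]
312 302 [-20.5  -4.9  50. ] [62 64 68]
315 302 [-19.6  -3.2  48.3] [61 64 68]
318 302 [-19.3  -1.4  47.8] [60 62 65]
321 302 [-19.    0.3  47.4] [62 64 68]
324 302 [-17.8   2.   45. ] [62 63 67]
327 302 [-7.   3.3 24.8] [135 139 148]
330 302 [-6.9  4.
[... 13412 characters left out ...]
-5.7  24.8] [76 78 82]
313 344 [-32.7  -4.   24.3] [75 77 82]
316 344 [-32.6  -2.4  24.2] [74 75 80]
319 344 [-33.1  -0.8  24.9] [73 75 80]
322 344 [-32.7   0.8  24.4] [72 72 79]
325 344 [-33.5   2.5  25.4] [74 77 82]
328 344 [-33.    4.1  24.7] [71 73 78]
331 344 [-32.8   5.7  24.4] [167 172 183]
309 345 [-34.1  -6.2  25.3] [75 78 82]
312 345 [-33.6  -4.6  24.6] [72 73 79]
315 345 [-34.1  -3.   25.3] [65 62 74]
328 345 [-34.    4.1  25.2] [71 73 78]
331 345 [-34.1   5.7  25.3] [166 171 182]
309 346 [-34.3  -6.2  24.6] [76 78 82]
328 346 [-34.5   4.1  25. ] [66 65 73]
331 346 [-34.3   5.7  24.7] [166 172 183]
330 347 [-35.    5.2  24.7] [136 141 150]
331 348 [-36.    5.8  25.2] [141 144 156]
```

Request:
drive_tool(plan=[[[-0.015,0,-0.02,0],[-0.03,0,-0.04,0],[-0.05,0,-0.07,0],[-0.07,0,-0.12,0],[-0.08,0,-0.18,0],[-0.06,0,-0.23,0],[-0.03,0,-0.26,0],[0,0,-0.28,0],[0,0,-0.28,0],[0,0,-0.28,0],[0,0,-0.28,0]]])

```text
time_s: 16.97
eef_pos: [0.4713, 0.0941, 0.1905]
eef_rot: [-0.0, 0.731, 0.683, -0.0]
wrist_force: [0.6, 0.1, -1.0]
opening: 0.154
grasp_force: 58.4
```

```bash
python3 - <<'E'
from h import *
plan((.5432,-.1465,.2,86.1))
p,d=snap("scene","s7"); cv2.imwrite('pics/s7c.png',cv2.resize(p[150:310,220:340][:,:,::-1],None,fx=3.7,fy=3.7,interpolation=cv2.INTER_CUBIC))
E
```

```text
t 16.97 p [0.4713 0.0941 0.1905] yaw 86.1 z [-0.001 -0.    -1.   ] F [ 0.6  0.1 -1. ] open 0.154 g 58.4
[-0.5878, 0.2203, -0.0239] -0.0
```

View pics/s7c.png

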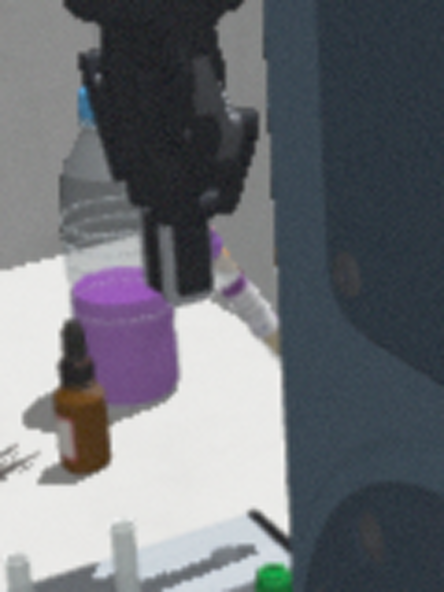

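```bash
python3 - <<'E'
from h import *
i=info("scene");K=np.array(i["camera_matrix"]);R=np.array(i["R"]);o=-R.T@np.array(i["t"])
y=np.radians(86.1); n=np.array([np.sin(y),-np.cos(y),0]); c=np.array([.4713,.0941,.19])
L=[]
for a,b in [(217,243),(234,288),(275,340),(256,313)]:
    r=R.T@np.linalg.solve(K,[220+a/3.7,150+b/3.7,1]); p=o+r*(n@(c-o))/(n@r); L.append(p); print(p.round(4))
v=L[0]-L[2]; print(np.degrees(np.arctan2(np.hypot(v[0],v[1]),v[2])))
d=np.load('pics/s7_d.npy'); 
for a,b in [(217,243),(234,288),(250,303),(258,318),(268,330)]:
    u_,v_=int(220+a/3.7),int(150+b/3.7); print(world("scene",u_,v_,d[v_,u_]).round(4))
E
```

```text
[0.4699 0.0734 0.209 ]
[0.4694 0.0666 0.1859]
[0.4681 0.0477 0.1554]
[0.4687 0.0565 0.1712]
25.598478894012757
[0.4637 0.0779 0.2133]
[0.4629 0.0707 0.1907]
[0.4636 0.0633 0.1813]
[0.4637 0.0599 0.1731]
[0.4608 0.0563 0.1659]
```

```bash
cat >> h.py <<'E'
def cloud(name):
    p,d=snap("wrist",name); i=info("wrist"); K=np.array(i["camera_matrix"]); T=np.array(i["T_tool_cam"])
    v,u=np.mgrid[280:440,290:350]; s=v.shape; v=v.ravel();u=u.ravel(); a=np.c_[u-K[0,2],v-K[1,2]]; r=np.linalg.norm(a,axis=1)+1e-9; z=d[v,u]
    P=(np.c_[a/r[:,None]*np.tan(r/K[0,0])[:,None]*z[:,None],z]@T[:3,:3].T+T[:3,3])*1000
    return P.reshape(*s,3),p[280:440,290:350].astype(int)
E
python3 - <<'E'
from h import *
P,c=cloud("w8")
for v in range(40,125,3):
    q=P[v,26:33]; k=np.argsort(q[:,2])[3]; print(v+280,q[k].round(1),c[v,29])
E
```

```text
320 [-116.5    0.   189.6] [184 182 182]
323 [-120.3   -4.1  189.8] [185 184 182]
326 [-124.3   -3.1  190.3] [185 182 181]
329 [-127.6    2.2  189.5] [185 182 180]
332 [-131.6   -1.   189.8] [184 183 182]
335 [-135.5    2.2  190. ] [184 183 182]
338 [-139.1   -4.2  189.5] [185 182 181]
341 [-41.3   0.4  39.8] [148 145 145]
344 [ -5.2  -1.6 -15.5] [59 53 64]
347 [ -2.3   0.4 -21.8] [50 30 65]
350 [ -1.6  -0.7 -24.8] [54 31 69]
353 [ -2.9  -1.9 -25.1] [64 38 82]
356 [ -4.9  -1.9 -24.3] [ 80  52 102]
359 [ -6.1  -1.9 -24.6] [ 97  61 123]
362 [ -7.1   0.4 -25.3] [102  62 131]
365 [ -7.9  -1.5 -26.2] [106  65 136]
368 [ -9.   -1.9 -26.8] [108  65 139]
371 [-10.   -1.9 -27.4] [112  67 144]
374 [-11.2  -1.5 -27.9] [112  69 143]
377 [-11.7   0.1 -29.2] [53 32 68]
380 [-11.9  -0.7 -30.8] [109  65 140]
383 [-14.3  -1.1 -29.7] [113  67 147]
386 [-207.1   -3.3  189.1] [183 181 179]
389 [-2.127e+02  2.000e-01  1.901e+02] [184 182 180]
392 [-217.2   -3.3  189.8] [185 183 182]
395 [-222.3    1.4  190. ] [185 183 182]
398 [-227.3   -3.3  190. ] [183 181 180]
401 [-232.1    1.4  189.8] [182 181 180]
404 [-238.1   -4.6  190.6] [185 182 181]
```

Request:
drive_tool(plan=[[[0,0,0,0],[0,0,0,0],[0,0,0,0],[0,0,0,0],[0,0,0,0],[0,0,0,0],[0,0,0,0],[0,0,0,0],[0,0,0,0],[0,0,0,0],[0,0,0,0],[0,0,0,0]]])

```text
time_s: 18.07
eef_pos: [0.4718, 0.0946, 0.1909]
eef_rot: [0.0, 0.731, 0.683, 0.0]
wrist_force: [-0.3, -0.8, -0.1]
opening: 0.15
grasp_force: 58.4
```

```bash
cat >> h.py <<'E'
def tilt(name):
    P,c=cloud(name)
    for v in range(48,70):
        q=P[v,26:33]; k=np.argsort(q[:,2])[3]
        if q[k][2]<90: print(v+280,q[k].round(1),c[v,29])
    K=np.array(info("wrist")["camera_matrix"]); 
    pur=(c[:,:,2]>c[:,:,1]+25)&(abs(P[:,:,2])<50); cap=np.median(P[pur],0); print('cap',cap.round(1),'purple rows',280+np.nonzero(pur.any(1))[0][[0,-1]])
E
python3 - <<'E'
from h import *
tilt("w9")
E
```

```text
341 [-40.7   0.4  39.1] [147 145 145]
342 [-31.3   0.3  24.2] [86 83 87]
343 [-25.6   0.2  14.9] [64 62 67]
344 [ -4.7  -1.6 -16.2] [59 52 64]
345 [ -2.9  -1.5 -19.6] [46 32 56]
346 [ -2.4  -1.1 -20.9] [46 27 58]
347 [ -2.4  -1.9 -21.6] [51 30 65]
348 [ -2.4  -1.9 -22.3] [56 34 70]
349 [ -2.   -1.5 -23.5] [51 31 65]
cap [ -7.7  -0.7 -26.8] purple rows [345 385]
```

```bash
python3 - <<'E'
from h import *
plan((.468,.046,.191,86.1),(.468,.046,.064,86.1),(.4715,.105,.064,86.1))
E
```

```text
t 18.12 p [0.4718 0.0946 0.1909] yaw 86.1 z [ 0.  0. -1.] F [0.2 0.  0.2] open 0.153 g 58.4
[-0.1218, -0.0012, -0.0003] -0.0
[-0.1218, -0.0012, 0.3172] -0.0
[0.026, -0.0025, 0.3172] -0.0
```

Request:
drive_tool(plan=[[[-0.06,0,0,0],[-0.122,0,0,0],[-0.122,0,0,0],[-0.122,0,0.04,0],[-0.122,0,0.1,0],[-0.122,0,0.17,0],[-0.122,0,0.23,0],[-0.122,0,0.28,0],[-0.122,0,0.305,0],[-0.122,0,0.317,0],[-0.122,0,0.317,0],[-0.122,0,0.317,0]]])

```text
time_s: 19.12
eef_pos: [0.4692, 0.0459, 0.0649]
eef_rot: [0.0, 0.731, 0.683, 0.0]
wrist_force: [-0.8, -1.0, 0.3]
opening: 0.149
grasp_force: 58.4
```

Request:
drive_tool(plan=[[[0.02,0,0,0],[0.035,0,0,0],[0.05,0,0,0],[0.06,0,0,0],[0.07,0,0,0],[0.08,0,0,0],[0.09,0,0,0],[0.1,0,0,0],[0.11,0,0,0],[0.118,0,0,0],[0.125,0,0,0],[0.125,0,0,0]]])

```text
time_s: 20.12
eef_pos: [0.4721, 0.0963, 0.0643]
eef_rot: [-0.0, 0.731, 0.683, 0.0]
wrist_force: [-0.2, 0.2, 3.7]
opening: 0.132
grasp_force: 73.0
```

```bash
python3 - <<'E'
from h import *
plan((.4715,.105,.064,86.1))
tilt("w10")
E
```

```text
t 20.12 p [0.4721 0.0963 0.0643] yaw 86.11 z [ 0.  0. -1.] F [-0.2  0.2  3.7] open 0.132 g 73.0
[0.0215, -0.0029, 0.0008] 0.0
328 [-20.4   0.2  21.3] [61 64 68]
329 [-20.7  -0.3  20.8] [62 63 67]
330 [-20.8  -1.3  19.8] [61 63 67]
331 [-20.6  -1.3  18.6] [60 62 66]
332 [-21.   -0.3  18.2] [61 63 67]
333 [-20.6  -1.3  16.7] [61 63 67]
334 [-20.8  -2.3  16.1] [62 64 68]
335 [-20.2  -1.8  14.2] [60 62 67]
336 [-20.9  -1.8  14.3] [61 62 66]
337 [-20.7  -1.8  13.1] [61 62 66]
338 [-20.8  -2.3  12.4] [61 63 67]
339 [-20.8  -1.8  11.4] [62 64 68]
340 [-21.1  -0.3  11. ] [69 71 76]
341 [-21.5  -1.8  10.8] [74 77 81]
342 [-21.6  -0.8  10. ] [74 77 81]
343 [-22.5  -0.3  10.4] [75 78 81]
344 [-22.5  -2.2   9.6] [75 77 82]
345 [-23.4   0.2  10. ] [76 78 82]
346 [-23.9  -0.8   9.8] [75 77 82]
347 [-24.4  -1.3   9.6] [75 78 82]
348 [-25.4  -0.8  10.1] [75 77 82]
349 [-26.    0.2  10.2] [75 78 82]
cap [ -9.2  -0.7 -29.5] purple rows [352 399]
```

Request:
drive_tool(plan=[[[-0.01,0,-0.01,0],[-0.02,0,-0.025,0],[-0.04,0,-0.05,0],[-0.06,0,-0.09,0],[-0.08,0,-0.14,0],[-0.08,0,-0.2,0],[-0.06,0,-0.26,0],[-0.03,0,-0.31,0],[0,0,-0.32,0],[0,0,-0.32,0],[0,0,-0.32,0]]])

```text
time_s: 21.08
eef_pos: [0.4718, 0.0955, 0.1927]
eef_rot: [0.0, 0.731, 0.683, 0.0]
wrist_force: [-0.0, -0.6, -0.4]
opening: 0.133
grasp_force: 59.2
```

```bash
python3 - <<'E'
from h import *
plan((.5432,-.1465,.2,86.1))
tilt("w11")
P,c=cloud("w11b")
for v in range(62,125,4): print(v+280,P[v,27:32].mean(0).round(1),end=';')
p,d=snap("scene","s11"); cv2.imwrite('pics/s11c.png',cv2.resize(p[150:310,220:340][:,:,::-1],None,fx=3.7,fy=3.7,interpolation=cv2.INTER_CUBIC))
E
```

```text
t 21.08 p [0.4718 0.0955 0.1927] yaw 86.14 z [ 0.001 -0.    -1.   ] F [-0.  -0.6 -0.4] open 0.133 g 59.2
[-0.5915, 0.2187, -0.018] 0.0002
cap [ -9.7  -0.7 -29.3] purple rows [354 392]
342 [-146.   -1.  192.];346 [-151.2   -1.   191.9];350 [-156.2   -1.   191.4];354 [ -4.6  -0.7 -23.4];358 [ -4.3  -0.7 -26.4];362 [ -6.6  -0.7 -26. ];366 [ -7.7  -0.7 -27.1];370 [ -9.1  -0.7 -27.9];374 [-10.5  -0.7 -28.8];378 [-11.5  -0.7 -30. ];382 [-12.6  -0.7 -31.2];386 [-12.8  -0.7 -33.3];390 [-14.9  -0.7 -33.3];394 [-222.3   -0.9  191.8];398 [-228.8   -0.9  191.6];402 [-236.    -0.9  192. ];
```

View pics/s11c.png

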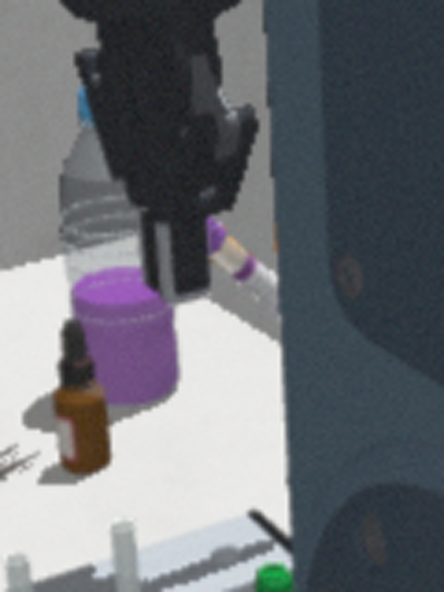

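```bash
python3 - <<'E'
from h import *
plan((.546,-.1365,.2,86.1),(.546,-.1365,.129,86.1))
E
```

```text
t 21.23 p [0.4711 0.0951 0.1912] yaw 86.06 z [-0.002 -0.    -1.   ] F [0.3 0.1 0.4] open 0.136 g 59.2
[-0.5648, 0.2265, -0.0223] -0.0002
[-0.5647, 0.2268, 0.1552] -0.0002
```

Request:
drive_tool(plan=[[[-0.02,0.008,-0.02,0],[-0.07,0.028,-0.02,0],[-0.13,0.052,-0.02,0],[-0.2,0.08,-0.02,0],[-0.27,0.108,-0.02,0],[-0.34,0.136,-0.02,0],[-0.41,0.164,-0.02,0],[-0.47,0.188,-0.02,0],[-0.52,0.208,-0.02,0],[-0.55,0.22,-0.02,0],[-0.562,0.226,-0.02,0],[-0.565,0.227,-0.02,0]]])

```text
time_s: 22.23
eef_pos: [0.5469, -0.1369, 0.1998]
eef_rot: [-0.0, 0.731, 0.682, -0.0]
wrist_force: [0.5, 0.7, 0.1]
opening: 0.135
grasp_force: 59.2
```

Request:
drive_tool(plan=[[[0,0,0.02,0],[0,0,0.05,0],[0,0,0.085,0],[0,0,0.12,0],[0,0,0.145,0],[0,0,0.165,0],[0,0,0.173,0],[0,0,0.175,0],[0,0,0.175,0],[0,0,0.175,0],[0,0,0.175,0]]])

```text
time_s: 23.15
eef_pos: [0.5476, -0.1361, 0.1309]
eef_rot: [0.001, 0.731, 0.683, 0.0]
wrist_force: [-0.4, -0.2, -0.4]
opening: 0.136
grasp_force: 59.2
```

Request:
drive_tool(plan=[[[0,0,0,0],[0,0,0,0],[0,0,0,0],[0,0,0,0],[0,0,0,0],[0,0,0,0]]])

```text
time_s: 23.65
eef_pos: [0.547, -0.1359, 0.1301]
eef_rot: [0.0, 0.731, 0.683, 0.0]
wrist_force: [0.3, -0.1, -0.3]
opening: 0.136
grasp_force: 59.2
```

```bash
python3 - <<'E'
from h import *
plan((.546,-.1365,.129,86.1))
P,c=cloud("w12")
pur=(c[:,:,2]>c[:,:,1]+25)&(abs(P[:,:,2])<50); print(np.median(P[pur],0).round(1),280+np.nonzero(pur.any(1))[0][[0,-1]])
for v in range(50,125,5): print(v+280,P[v,27:32].mean(0).round(1),end=';')
# tubes in rack from the top camera
p,d=snap("top","top12"); vv,uu=np.mgrid[260:295,210:300]
W=np.array([world("top",u,v,d[v,u]) for u,v in zip(uu.ravel(),vv.ravel())]); m=(W[:,2]>.065)&(W[:,2]<.1)&(W[:,1]>.1); print(m.sum(),W[m].round(3)[::4].tolist())
E
```

```text
t 23.65 p [ 0.547  -0.1359  0.1301] yaw 86.09 z [ 0.  0. -1.] F [ 0.3 -0.1 -0.3] open 0.136 g 59.2
[-0.0016, -0.0025, 0.0028] -0.0
[ -9.6  -0.7 -29.3] [354 392]
330 [-64.6  -0.9  88.7];335 [-69.3  -0.9  89.1];340 [-74.3  -0.9  89.8];345 [-78.9  -0.9  89.8];350 [-83.5  -0.9  89.6];355 [ -3.4  -0.7 -25.6];360 [ -5.   -0.7 -26.8];365 [ -7.5  -0.7 -26.8];370 [ -8.9  -0.7 -28.2];375 [-10.8  -0.7 -29. ];380 [-12.2  -0.7 -30.4];385 [-12.4  -0.7 -33.2];390 [-15.4  -0.7 -32.8];395 [-166.8   -0.9  129.5];400 [-173.9   -0.9  129.7];47 [[0.479, 0.186, 0.089], [0.477, 0.187, 0.084], [0.478, 0.179, 0.078], [0.475, 0.129, 0.09], [0.475, 0.178, 0.083], [0.475, 0.137, 0.07], [0.473, 0.188, 0.079], [0.473, 0.178, 0.068], [0.47, 0.186, 0.088], [0.471, 0.18, 0.073], [0.469, 0.129, 0.075], [0.466, 0.132, 0.086]]
```

```bash
python3 -c "
from bench import ctrl
print(ctrl.hand_in())"
```

```text
the job is handed in; nothing more can be done
None
```

I handed the job in at about 24 s without a result shown: the cover is at its end stop, both open tubes are in their holes, and the capped tube is held still over the window, tilted about 39° (35–43°), its bottom about 5 cm above the glass.

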